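# Open the push-and-turn safety jar

## Robot

A 7-joint arm with a two-finger parallel gripper is mounted at the origin on a cart in front of the work surface, level with it; the furniture and walls round the work are solid. World frame = base frame: x ahead of the robot, y to its left, z up, the work surface at z = 0. Lengths are in m, angles in degrees, forces in N, time in s.
With the tool pointing down it reaches from about 0.425 to 0.925 m from the base axis. Payload 6.8 kg.
Tool frame: the origin (TCP) lies midway between the tips of the shut fingers; the grasp point (between the pads) lies 19 mm behind it; z points along the fingers, y is the direction in which the jaws open and shut (so a half turn about z gives the same grasp; the last joint's range is limited). The gripper opens to 85 mm and grips with 20 to 120 N. Pads are 22 mm wide; open, the fingers measure 114 mm over their backs; the gripper's body (76 mm by 85 mm) begins 54 mm behind the grasp point. The pads swing forward as they close: fully open they stand 13 mm farther back than shut.
Start: joints at [59.525, 27.33, 1.283, 89.118, -0.659, 63.558, -4.761], TCP at [0.278, -0.615, 0.231] pointing down, gripper open.
Joint ranges: [-169.35, 169.35], [-19.33, 120.38], [-80.79, 83.38], [13.8, 139.57], [-78.32, 258.32], [9.67, 109.79], [-169.56, 169.56]. Speed limits (degrees/s): [136.94, 136.94, 180, 180, 180, 180, 180].

## Interface

Orientations are given as [roll, pitch, yaw] about the fixed x, y, z axes, in that order (R = Rz(yaw) Ry(pitch) Rx(roll)).
In Python, from cell import env gives the robot as it stands.
- The arm moves only by the shell command python3 -m crank 'ROWS' [FORCE]. ROWS is JSON, a list of rows, each a list of 3 entries, a list of its own where there are three numbers: the closure, from -1 (fully open) to 1 (shut), then the shift along the tool's x, y, z in m, then the turn about the tool's z in rad. In form: [[claw, [tx, ty, tz], roll], ...]. A call has 1 to 5 rows; each row shifts and turns the pose as measured when the row begins, along the tool's axes as they then stand; what a row does not reach is not made up. A row lasts 1/8 s, in which the tool goes at most 62.5 mm and 10.7 degrees, less where a joint would pass 70% of its speed; a pose out of reach is approached as far as the arm can. A call with a gripper value outside its range is refused whole. The fingers move at their own pace and stop on an object; FORCE is the grip in N (left out, the last holds). Time passes only in rows, so rows that do not move let the fingers close. It gives the time, the measured TCP pose, the force and the opening at its end, in the units of the state.
- env.observe(): the state, without advancing time (a new reading comes with each control period).
- env.grab_frame(name): name is "side" or "top"; returns the picture (400x640x3 uint8, red, green, blue); there is no depth.
- env.camera_info(name): a dict with "fovy" (degrees; the focal length in pixels is half the picture's height over the tangent of half this angle, whatever the lens; pixels are square), "cx", "cy" (the principal point, pixels), "world_from_camera" (4x4, takes a point from camera to world coordinates). Camera axes: x right, y down, z forward; pixel columns grow to the right and rows downward; lengths in m; the calibration is good to about 2 mm. A picture is of the moment at which its call begins. camera_info takes no time and is no camera call.
- env.sign_off(): hands the job in, once; it reports no verdict.
The state is a dict: "time": time; "q": joint angles; "dq": joint speeds; "tau": joint torques, N m; "tcp_pos": TCP position; "ee_rot": TCP orientation; "ft_force": force on the tool from outside, world axes, zero at the start; "wrist_torque": the same for the moment, N m; "gripper_width": finger opening in m.
Only numpy, scipy, OpenCV 4.12 (cv2) and the standard library are available. Lean on these libraries where they do the work, as an engineer would, in place of code of your own. Each camera call takes 0.05 s, during which the arm holds its last target.

## Task

Open the clamped amber jar: press its white child-resistant cap down against its spring, turn it counter-clockwise out of its lock while pressed, then feel for the place further round where the spring lifts it free, and take it off. Set the cap down (do not drop it) right way up, flat on the floor of the small blue tray, and let go of it.

Things in the scene. Friction and masses are not known exactly. Their poses are not given: they have to be found in the camera images.
- jar: Amber jar, 84 mm across, held by a steel band on a 104 x 104 x 10 mm plate fixed to the bench; it cannot move. Origin: on the bench under the jar's axis, z up. Under the cap the neck (37 mm across) has a flange with a notch at the jar's +x and -x; the cap's two lugs are locked there at the start.
- jar_rim (a point): Centre of the jar's mouth, 105 mm above the bench. Way out: where the flange lets the lugs rise, 49 to 86 degrees counter-clockwise (seen from above) of the lock, each time different and not visible; the lugs pass within about 4 degrees either way. Elsewhere the flange holds the cap down. End stop at about 108 degrees; clockwise of the lock it is stopped at once.
- lock_mark (a point): Red dot on the jar's shoulder at its +x side, 38 mm from the axis; the cap's red dot (at cap +x) stands over it, within 5 degrees, while locked.
- cap: White child-resistant cap, 64 mm across, 50 mm tall over all, about 0.1 kg, right way up on the jar. Origin: centre of its open underside, on its axis, z up; 95 mm above the bench while locked. Flat disc top 26 mm above the origin. It lifts straight off at the way out and is clear of the neck when 15 mm above its locked height.
- cap_bar (a point): Centre of the straight upright grip bar on the cap's disc: 54 mm long (along cap x), 20 mm wide (along cap y), 24 mm tall (26 to 50 mm above the cap's origin).
- cap_lip (a point): Same point as the cap's origin. Spring: a liner inside bears on the jar's rim; pressing starts to move the cap at 6 N, adds 1.3 N/mm, 18 N at the end of 9 mm. It turns only when pressed 5 mm (13 N) or more; after 25 degrees the flange holds it down and pressure may be eased. Pressed, it turns past the way out. At the way out the spring pushes it up 5 mm, 12 N against a hand that holds it.
- tray: Small blue open tray, 112 x 112 x 18 mm, loose on the bench, walls and floor 7 mm thick. Origin: centre of its underside on the bench, x and y along its sides. It may stand to the left or the right of the jar.
- lamp_shade (a point): Lower part of the black bench-lamp shade (about 200 mm across), which hangs high over the back left of the bench, its lowest edge about 0.45 m above the bench and 0.63 m ahead of the robot; the arm's wrist can run into it. Come round to the work close to the robot.
Not all that is in view belongs to the job. There is more than one size of the cap; the job needs the larger.

How it is judged (in metres and radians):
On the way, in this order (a step that is already met when the one before it is completed fails the run):
1. the cap, still in its locked position, is pressed down at least 4.5 mm (z of cap in the frame of jar below 0.0905 m and angle between the x axis of cap and the x axis of jar, either way round below 0.25 rad), for 0.05 s.
2. the cap, still on the neck, is turned at least 35 degrees (angle between the x axis of cap and the x axis of jar, either way round above 0.61 rad and z of cap in the frame of jar below 0.099 m and horizontal distance between cap and jar below 0.008 m), for 0.05 s.
3. the cap is lifted off the neck (z of cap in the frame of jar above 0.115 m), for 0.1 s.
At the end, for the whole second after the job is handed in: The cap lies at rest, released, right way up (within 0.1 rad) and flat on the floor of the tray (its underside less than 12 mm above the tray's underside, its axis within 35 mm of the tray's centre along each side); the tray stands flat on the bench (x of cap in the frame of tray between -0.035 and 0.035 m and y of cap in the frame of tray between -0.035 and 0.035 m and z of cap in the frame of tray below 0.012 m and angle between each of cap, tray's own z axis and vertical below 0.1 rad and height (world z) of tray below 0.01 m and linear speed of cap below 0.02 m/s); the robot touches nothing.
It fails at once if the cap is dropped or thrown: it moves faster than 0.6 m/s below the jar's height with no finger on it (linear speed of cap above 0.6 m/s and contact force between the fingers and cap below 0.05 N and height (world z) of cap below 0.08 m).
It also fails if it takes over 72 s, if anything falls off the work surface, if the arm or the gripper's body presses on something with over 40 N, if the wrist force passes 120 N, or if a joint passes its speed limit or range.

## Working session

There is one attempt and no reset: what is moved stays moved. The work goes in short steps, Python scripts to look and compute and a shell command to move; the robot and the scene stay as the last step left them, time stands still between calls to the robot, and variables do not carry over. Pictures are saved under pics/ and viewed, and the job is handed in when it is done.

```bash
ls; mkdir -p pics
python3 - <<'E'
from cell import env
import cv2
print(env.observe())
for n in("side","top"):
    cv2.imwrite(f"pics/{n}0.png",env.grab_frame(n)[:,:,::-1]); print(n,env.camera_info(n))
E
```

```text
pics
{'time': 0.0, 'q': array([59.52374981, 27.37581509,  1.28076161, 89.17775104, -0.65976968,
       63.55865018, -4.76187161]), 'dq': array([-0.03944398,  0.01804731, -0.00670729,  0.05578801, -0.01969042,
        0.05593458,  0.0535292 ]), 'tau': array([ 5.69169042e-04, -5.96438026e+01,  1.60820212e+00, -2.81188560e+01,
        1.24907828e-02,  9.44960833e-03, -1.49252395e-05]), 'tcp_pos': array([ 0.27732427, -0.61474981,  0.23032989]), 'ee_rot': array([-1.79895393e+02,  7.38657400e-03,  2.42821437e+01]), 'ft_force': array([ 0.38307253, -1.26267248, -0.09902447]), 'wrist_torque': array([ 0.01355274, -0.02745111,  0.0189517 ]), 'gripper_width': 0.08527093912443139}
side {'fovy': 51.18516103430987, 'cx': 314.6665988008768, 'cy': 192.38611924426274, 'world_from_camera': array([[-0.7533405 , -0.55846861,  0.34726201,  0.24633022],
       [-0.657627  ,  0.64150647, -0.39496352,  0.12692971],
       [-0.0021961 , -0.52591089, -0.85053684,  1.1026005 ],
       [ 0.        ,  0.        ,  0.        ,  1.        ]])}
top {'fovy': 52.59961550341843, 'cx': 314.65821950112894, 'cy': 199.57898581750524, 'world_from_camera': array([[-7.73797022e-04, -9.94957697e-01,  1.00292484e-01,
         5.26625938e-01],
       [-9.99797595e-01, -1.24653913e-03, -2.00802097e-02,
        -2.66453075e-01],
       [ 2.01039777e-02, -1.00287722e-01, -9.94755348e-01,
         1.05302170e+00],
       [ 0.00000000e+00,  0.00000000e+00,  0.00000000e+00,
         1.00000000e+00]])}
```

View pics/side0.png

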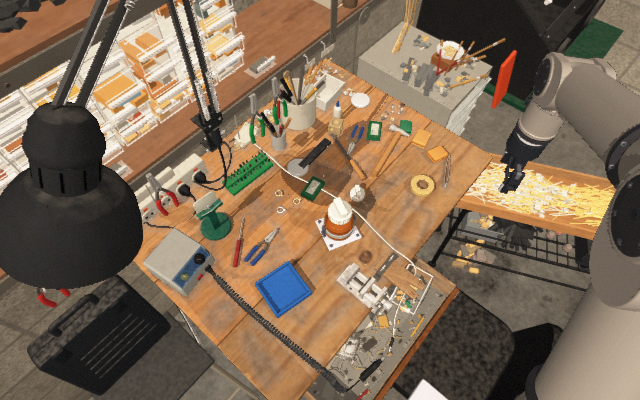

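View pics/top0.png

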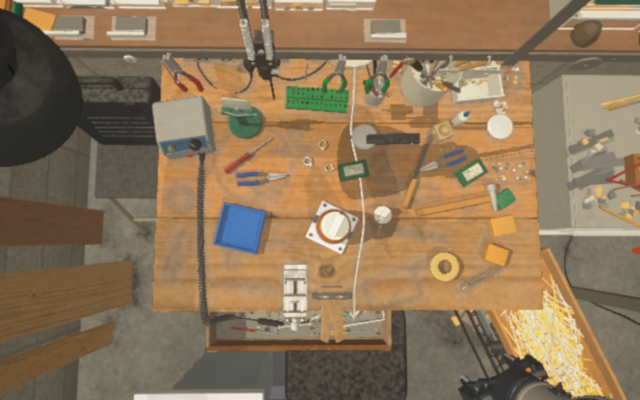

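The top view shows the jar on its white plate at about (333,226), the blue tray at (241,228), and a small white cap or bottle at (383,214). The lamp shade is at far left. I'll enlarge these to confirm which cap is the one on the jar.

Run:
```python
import cv2,numpy as np
t=cv2.imread("pics/top0.png");s=cv2.imread("pics/side0.png")
a=cv2.resize(t[185:265,290:410],None,fx=6,fy=6,interpolation=cv2.INTER_CUBIC)
b=cv2.resize(s[175:265,300:420],None,fx=6,fy=6,interpolation=cv2.INTER_CUBIC)
cv2.imwrite("pics/ct.png",a);cv2.imwrite("pics/cs.png",b)
```

```text
(no output)
```

View pics/ct.png

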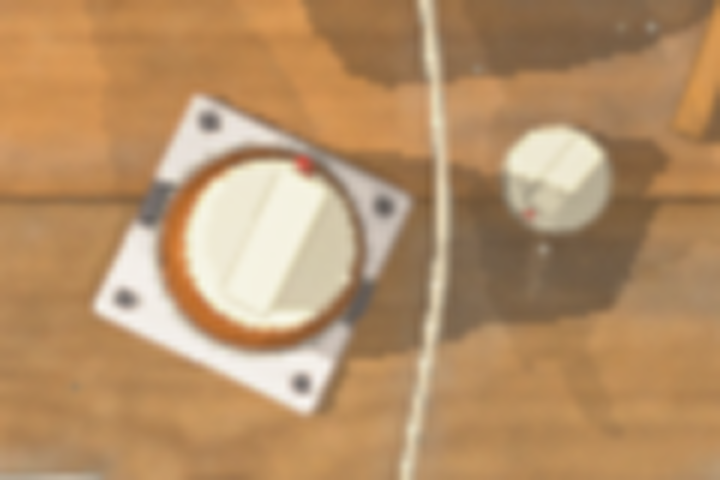

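View pics/cs.png

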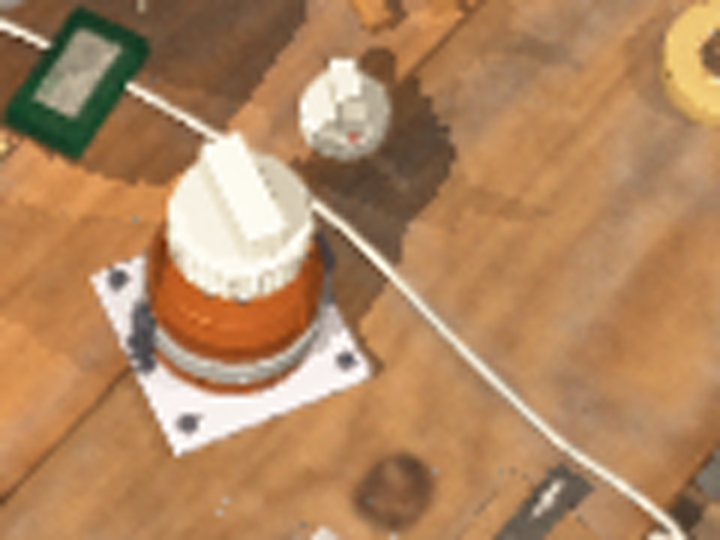

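Two white caps are in view. The one on the amber jar at (333,226) in the top view is the larger: its disc is about 29 px across and it sits in the clamp. The one at (383,214) is about 18 px across and is the small decoy. The job needs the one on the jar.

```bash
cat > h.py <<'E'
import numpy as np,cv2
from cell import env
def ray(n,u,v):
    c=env.camera_info(n);f=200/np.tan(np.radians(c["fovy"]/2));T=c["world_from_camera"]
    d=T[:3,:3]@np.array([(u-c["cx"])/f,(v-c["cy"])/f,1]);return T[:3,3],d/np.linalg.norm(d)
def onz(n,u,v,z):
    o,d=ray(n,u,v);return o+d*(z-o[2])/d[2]
E
python3 - <<'E'
from h import *
C=lambda x,y:(290+x/6-.42,185+y/6-.42)
S=lambda x,y:(300+x/6-.42,175+y/6-.42)
P=np.array([onz("top",*C(*p),.01) for p in [(197,94),(413,200),(313,415),(94,307)]])
print("plate",P.mean(0),[np.linalg.norm(P[i]-P[i-1]) for i in range(4)],[np.degrees(np.arctan2(*(P[i]-P[i-1])[1::-1])) for i in range(4)])
P=np.array([onz("top",*C(*p),.01) for p in [(209,121),(384,206),(301,384),(125,298)]])
print("holes",P.mean(0),[np.linalg.norm(P[i]-P[i-1]) for i in range(4)],[np.degrees(np.arctan2(*(P[i]-P[i-1])[1::-1])) for i in range(4)])
B=np.array([onz("top",*C(*p),.145) for p in [(281,163),(327,187),(268,313),(229,295)]])
print("bar",B.mean(0)); 
for a,b in((2,1),(3,0)):
  d=B[b]-B[a];print(np.linalg.norm(d),np.degrees(np.arctan2(d[1],d[0])))
Q=np.array([onz("side",*S(*p),.145) for p in [(200,152),(234,130),(285,222),(250,242)]])
print("bar side",Q.mean(0))
for i in range(4): d=Q[i]-Q[i-1];print(np.linalg.norm(d),np.degrees(np.arctan2(d[1],d[0])))
for n in("top","side"):
  im=cv2.cvtColor(cv2.imread(f"pics/{n}0.png"),cv2.COLOR_BGR2HSV)
  m=cv2.inRange(im,(100,130,60),(125,255,255))
  cs,_=cv2.findContours(m,0,2);c=max(cs,key=cv2.contourArea)
  bb=cv2.boxPoints(cv2.minAreaRect(c));ap=cv2.approxPolyDP(cv2.convexHull(c),5,True)[:,0]
  print(n,ap.tolist())
  W=np.array([onz(n,*p,.018)for p in ap]); print("tray",W.round(4).tolist())
  for i in range(len(W)):d=W[i]-W[i-1];print(np.linalg.norm(d).round(4),np.degrees(np.arctan2(d[1],d[0])).round(1))
t=cv2.imread("pics/top0.png")
cv2.imwrite("pics/tray.png",cv2.resize(t[190:265,200:285],None,fx=7,fy=7,interpolation=cv2.INTER_CUBIC))
E
```

```text
plate [ 0.56132982 -0.33205915  0.01      ] [np.float64(0.10178169454358879), np.float64(0.10364374998767718), np.float64(0.10172224639961788), np.float64(0.10416758804897745)] [np.float64(-25.82260958862211), np.float64(-116.21061967077448), np.float64(154.4726747228562), np.float64(63.82477385382257)]
holes [ 0.56199956 -0.33226587  0.01      ] [np.float64(0.08427001071112578), np.float64(0.08374290790155162), np.float64(0.08429220822939024), np.float64(0.08364252171557993)] [np.float64(-25.458451146263442), np.float64(-115.96503676732603), np.float64(154.47317566097615), np.float64(64.01919025006522)]
bar [ 0.56210257 -0.33182085  0.145     ]
0.0521064854578963 -25.479095074607564
0.05314700447722336 -21.787463560649833
bar side [ 0.55998423 -0.33069941  0.145     ]
0.05000992208480888 -24.439493780421206
0.01920599937440689 -102.43981799636619
0.051435029337767633 155.0483093299606
0.018505848647310363 73.54323916297861
top [[225, 204], [264, 212], [255, 252], [215, 243]]
tray [[0.6193, -0.058, 0.018], [0.5989, -0.1578, 0.018], [0.4975, -0.1362, 0.018], [0.5202, -0.035, 0.018]]
0.1018 -13.1
0.1018 -101.6
0.1037 168.0
0.1038 77.3
side [[288, 261], [311, 293], [277, 316], [255, 283]]
tray [[0.5978, -0.1597, 0.018], [0.4897, -0.1335, 0.018], [0.5157, -0.0302, 0.018], [0.6217, -0.055, 0.018]]
0.1073 -102.8
0.1112 166.4
0.1065 75.9
0.1088 -13.2
```

View pics/tray.png

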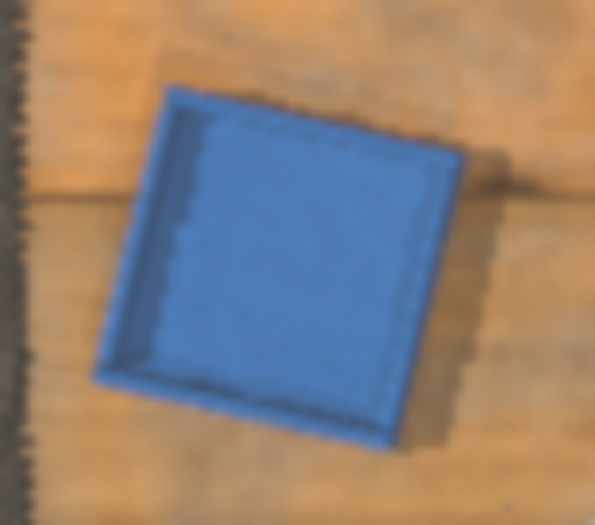

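The jar axis is at about (0.5615, -0.332) with the bar at yaw about -24.5°. The tray centre is at about (0.558, -0.096) with yaw about -13°, and both views agree to about 3 mm. I'll start moving the arm.

```bash
python3 -m crank '[[-1,[0.05,-0.019,0],0.1],[-1,[0.05,-0.014,0],0.1],[-1,[0.05,-0.01,0],0.1],[-1,[0.05,-0.005,0],0.1],[-1,[0.05,0,0],0.1]]' 60
cat >> h.py <<'E'
def go(x,y,z,yaw):
    s=env.observe();p=np.array(s["tcp_pos"]);w=np.radians(s["ee_rot"][2])
    d=np.array([x,y,z])-p;dy=(np.degrees(np.radians(yaw)-w)+180)%360-180
    print("t",s["time"],"tcp",p.round(4),"rot",np.round(s["ee_rot"],2),"F",np.round(s["ft_force"],1),"wd",round(s["gripper_width"],4))
    print("tool shift",(np.cos(w)*d[0]+np.sin(w)*d[1]).round(4),(np.sin(w)*d[0]-np.cos(w)*d[1]).round(4),(-d[2]).round(4),"roll rad",-np.radians(dy).round(3))
E
python3 -c "
from h import *
go(.5615,-.332,.2,-24.5);print(env.observe()['q'].round(1))"
```

```text
time: 0.72
tcp_pos: [0.5029, -0.5159, 0.2277]
ee_rot: [-179.8, 0.4, -5.9]
ft_force: [-0.1, -0.7, -0.8]
gripper_width: 0.0855
t 0.725 tcp [ 0.5029 -0.5159  0.2277] rot [-179.84    0.37   -5.86] F [-0.1 -0.7 -0.8] wd 0.0855
tool shift 0.0395 -0.189 0.0277 roll rad 0.325
[ 37.6  32.1   4.9  82.1  -2.7  66.3 -53. ]
```

```bash
python3 -m crank '[[-1,[0.004,-0.04,0],0.08],[-1,[0,-0.04,0],0.08],[-1,[-0.005,-0.04,0],0.08],[-1,[-0.008,-0.04,0],0.08],[-1,[-0.005,-0.02,0],0.02]]'; python3 -c "
from h import *
go(.5615,-.332,.2,-24.5);print(env.observe()['q'].round(1))"
```

```text
time: 1.35
tcp_pos: [0.5382, -0.3284, 0.2228]
ee_rot: [-179.9, 0.7, -25.7]
ft_force: [-0.1, 0.1, 0.7]
gripper_width: 0.0856
t 1.35 tcp [ 0.5382 -0.3284  0.2228] rot [-179.87    0.74  -25.74] F [-0.1  0.1  0.7] wd 0.0856
tool shift 0.0225 -0.0069 0.0228 roll rad -0.022
[ 20.7  24.    6.8  95.8  -3.3  61.1 -87.2]
```

```bash
python3 -m crank '[[-1,[0.0225,-0.007,0.02],-0.02],[-1,[0,0,0.02],0],[-1,[0,0,0],0]]'
python3 - <<'E'
from h import *
go(.5615,-.332,.125,-24.5)
s=env.grab_frame("side");t=env.grab_frame("top")
a=cv2.resize(s[150:250,280:400],None,fx=5,fy=5,interpolation=2);b=cv2.resize(t[185:265,285:381],None,fx=5,fy=5,interpolation=2)
cv2.imwrite("pics/s1.png",a[:,:,::-1]);cv2.imwrite("pics/t1.png",b[:,:,::-1])
E
```

```text
time: 1.72
tcp_pos: [0.5624, -0.3277, 0.181]
ee_rot: [-179.8, 0.8, -24.3]
ft_force: [-1.0, 0.1, -0.5]
gripper_width: 0.085
t 1.725 tcp [ 0.5624 -0.3277  0.181 ] rot [-179.78    0.83  -24.29] F [-1.   0.1 -0.5] wd 0.085
tool shift 0.001 0.0043 0.056 roll rad 0.004
```

View pics/s1.png

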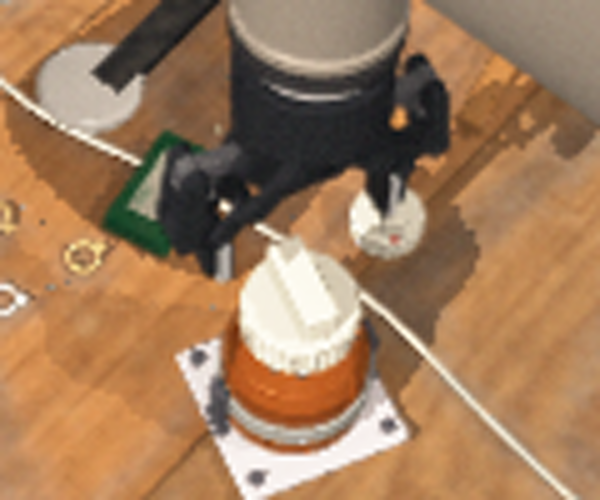

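The jaws straddle the bar, with pads on both sides at (222,262) and (388,200) in the crop. The small cap is well clear. I'll correct y and descend.

```bash
python3 -m crank '[[-1,[0.001,0.004,0.02],0],[-1,[0,0.001,0.02],0],[-1,[0,0,0.01],0],[-1,[0,0,0.003],0]]'; python3 -c "
from h import *
go(.5615,-.332,.124,-24.5)"
```

```text
time: 2.33
tcp_pos: [0.5617, -0.3354, 0.1287]
ee_rot: [-179.8, 0.4, -24.4]
ft_force: [0.2, 0.8, -0.2]
gripper_width: 0.0856
t 2.325 tcp [ 0.5617 -0.3354  0.1287] rot [-179.82    0.45  -24.44] F [ 0.2  0.8 -0.2] wd 0.0856
tool shift -0.0016 -0.003 0.0047 roll rad 0.001
```

```bash
python3 -m crank '[[-1,[-0.001,-0.003,0.004],0],[-1,[0,0,0],0],[0.2,[0,0,0],0],[0.4,[0,0,0],0],[0.6,[0,0,0],0]]' 60; python3 -c "
from h import *
go(.5615,-.332,.124,-24.5)"
```

```text
time: 2.95
tcp_pos: [0.5629, -0.3324, 0.126]
ee_rot: [-179.8, 0.3, -24.4]
ft_force: [0.5, 0.6, -0.5]
gripper_width: 0.0322
t 2.95 tcp [ 0.5629 -0.3324  0.126 ] rot [-179.82    0.3   -24.44] F [ 0.5  0.6 -0.5] wd 0.0322
tool shift -0.0015 0.0002 0.002 roll rad 0.001
```

```bash
python3 -m crank '[[1,[0,0,0],0],[1,[0,0,0],0],[1,[0,0,0],0]]' 80; python3 -c "
from h import *
go(.5615,-.332,.124,-24.5)"
```

```text
time: 3.32
tcp_pos: [0.563, -0.3328, 0.1265]
ee_rot: [-179.8, 0.3, -24.5]
ft_force: [-0.1, -1.1, 0.4]
gripper_width: 0.0182
t 3.325 tcp [ 0.563  -0.3328  0.1265] rot [-179.83    0.26  -24.46] F [-0.1 -1.1  0.4] wd 0.0182
tool shift -0.0017 -0.0001 0.0025 roll rad 0.001
```

```bash
python3 -m crank '[[1,[0,0,0.003],0],[1,[0,0,0.003],0],[1,[0,0,0.003],0]]'; python3 -m crank '[[1,[0,0,0.003],0],[1,[0,0,0.003],0]]'
```

```text
time: 3.7
tcp_pos: [0.5631, -0.3329, 0.1205]
ee_rot: [-179.8, 0.2, -24.5]
ft_force: [-3.6, 2.1, 13.1]
gripper_width: 0.0181
time: 3.95
tcp_pos: [0.5631, -0.3329, 0.1181]
ee_rot: [-179.8, 0.2, -24.5]
ft_force: [-5.6, 3.8, 15.8]
gripper_width: 0.0183
```

```bash
python3 -c "
from h import *
go(.5615,-.332,.124,-24.5)"
```

```text
t 3.95 tcp [ 0.5631 -0.3329  0.1181] rot [-179.77    0.21  -24.5 ] F [-5.6  3.8 15.8] wd 0.0183
tool shift -0.0018 -0.0002 -0.0059 roll rad 0.0
```

```bash
python3 -m crank '[[1,[0,0,0.0025],-0.08],[1,[0,0,0.0025],-0.1],[1,[0,0,0.0025],-0.1]]'; python3 -m crank '[[1,[0,0,0.002],-0.1],[1,[0,0,0.002],-0.1]]'
```

```text
time: 4.32
tcp_pos: [0.5646, -0.3336, 0.1177]
ee_rot: [-179.8, -0.1, -8.1]
ft_force: [-5.8, 4.4, 16.7]
gripper_width: 0.0184
time: 4.58
tcp_pos: [0.5646, -0.3334, 0.118]
ee_rot: [-179.8, -0.2, 3.7]
ft_force: [-6.6, 3.5, 15.5]
gripper_width: 0.018
```

```bash
python3 -c "
from h import *
go(.5615,-.332,.124,-24.5);print(env.observe()['wrist_torque'])
s=env.grab_frame('side')
a=cv2.resize(s[150:250,280:400],None,fx=5,fy=5,interpolation=2)
cv2.imwrite('pics/s2.png',a[:,:,::-1])"
```

```text
t 4.575 tcp [ 0.5646 -0.3334  0.118 ] rot [-179.76   -0.21    3.65] F [-6.6  3.5 15.5] wd 0.018
tool shift -0.003 -0.0016 -0.006 roll rad 0.491
[ 0.79300953  1.45742118 -0.23680878]
```

View pics/s2.png

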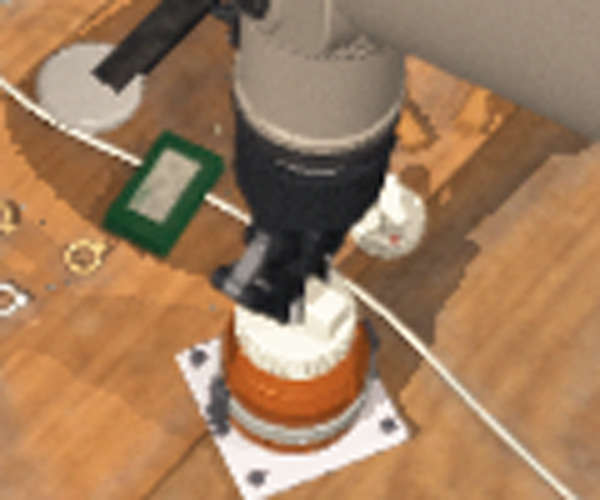

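The bar has turned with the fingers, by 28°. I'll turn it to about 38°, still slightly pressed, and then ease off.

```bash
python3 -m crank '[[1,[-0.001,-0.0005,0.001],-0.1],[1,[-0.001,-0.0005,0],-0.08],[1,[0,0,0],-0.02]]'; python3 -c "
from h import *
go(.563,-.333,.124,-24.5)"
```

```text
time: 5.0
tcp_pos: [0.5644, -0.3332, 0.1217]
ee_rot: [-180.0, -0.5, 15.7]
ft_force: [1.7, 0.3, -3.3]
gripper_width: 0.0181
t 5.0 tcp [ 0.5644 -0.3332  0.1217] rot [-179.97   -0.51   15.66] F [ 1.7  0.3 -3.3] wd 0.0181
tool shift -0.0013 -0.0006 -0.0023 roll rad 0.701
```

The flange now holds the cap down: at 40° turned, z is 4.8 mm below locked and Fz is -3 N. From here I'll feel for the exit in steps of about 3°.

```bash
for i in 1; do python3 -m crank '[[1,[0,0,-0.0005],-0.05],[1,[0,0,-0.0005],-0.03]]'; done; python3 -m crank '[[1,[0,0,-0.0005],-0.05],[1,[0,0,-0.0005],-0.01]]'; python3 -m crank '[[1,[0,0,-0.0005],-0.05],[1,[0,0,-0.0005],-0.01]]'
```

```text
time: 5.25
tcp_pos: [0.5641, -0.3329, 0.1217]
ee_rot: [-180.0, -0.5, 20.3]
ft_force: [1.0, 0.5, 0.0]
gripper_width: 0.0182
time: 5.5
tcp_pos: [0.5639, -0.3327, 0.1219]
ee_rot: [-179.9, -0.5, 23.8]
ft_force: [1.3, 0.3, -0.9]
gripper_width: 0.0183
time: 5.75
tcp_pos: [0.5638, -0.3325, 0.1229]
ee_rot: [-179.9, -0.4, 27.2]
ft_force: [-1.7, 1.8, 7.6]
gripper_width: 0.0183
```

Fz jumped to +7.6 N and z is rising at 52° turned, so this is probably the way out. I'll try lifting here.

```bash
python3 -m crank '[[1,[0,0,-0.002],0],[1,[0,0,-0.002],0]]'; python3 -m crank '[[1,[0,0,-0.003],0],[1,[0,0,-0.003],0]]'
```

```text
time: 6.0
tcp_pos: [0.5636, -0.3327, 0.1268]
ee_rot: [-179.9, -0.4, 27.2]
ft_force: [1.5, -2.1, -6.3]
gripper_width: 0.0184
time: 6.25
tcp_pos: [0.5626, -0.333, 0.1309]
ee_rot: [-179.9, -0.3, 27.1]
ft_force: [1.5, -1.7, -8.4]
gripper_width: 0.0181
```

```bash
python3 -m crank '[[1,[0,0,0],0]]'; python3 -c "
from h import *
go(.563,-.333,.14,27)
s=env.grab_frame('side')
a=cv2.resize(s[170:250,300:390],None,fx=8,fy=7,interpolation=2)
cv2.imwrite('pics/s3.png',a[:,:,::-1])"
```

```text
time: 6.38
tcp_pos: [0.5626, -0.3331, 0.1313]
ee_rot: [-179.9, -0.3, 27.1]
ft_force: [0.2, -0.9, 1.0]
gripper_width: 0.0183
t 6.375 tcp [ 0.5626 -0.3331  0.1313] rot [-179.89   -0.31   27.14] F [ 0.2 -0.9  1. ] wd 0.0183
tool shift 0.0004 0.0001 -0.0087 roll rad 0.002
```

View pics/s3.png

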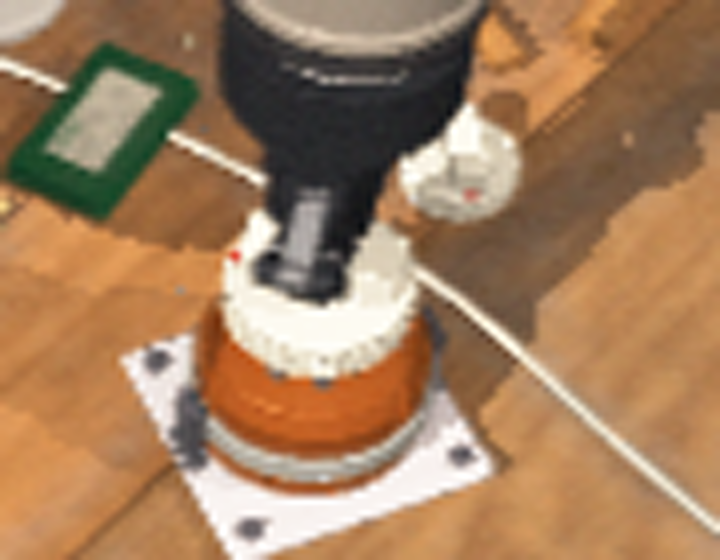

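The cap is still held and carries no load at rest. I'll keep lifting gently.

```bash
python3 -m crank '[[1,[0,0,-0.003],0],[1,[0,0,-0.003],0],[1,[0,0,0],0]]'; python3 -m crank '[[1,[0,0,-0.005],0],[1,[0,0,-0.005],0],[1,[0,0,0],0]]';  python3 -c "
from h import *
go(.563,-.333,.14,27)
s=env.grab_frame('side')
a=cv2.resize(s[170:250,300:390],None,fx=8,fy=7,interpolation=2)
cv2.imwrite('pics/s4.png',a[:,:,::-1])"
```

```text
time: 6.8
tcp_pos: [0.563, -0.3329, 0.1386]
ee_rot: [-179.9, -0.4, 27.1]
ft_force: [-0.2, 0.4, -1.4]
gripper_width: 0.0184
time: 7.18
tcp_pos: [0.5635, -0.3327, 0.1502]
ee_rot: [-179.9, -0.4, 27.1]
ft_force: [0.3, 0.6, -1.1]
gripper_width: 0.018
t 7.175 tcp [ 0.5635 -0.3327  0.1502] rot [-179.93   -0.43   27.07] F [ 0.3  0.6 -1.1] wd 0.018
tool shift -0.0006 0.0001 0.0102 roll rad 0.001
```

View pics/s4.png

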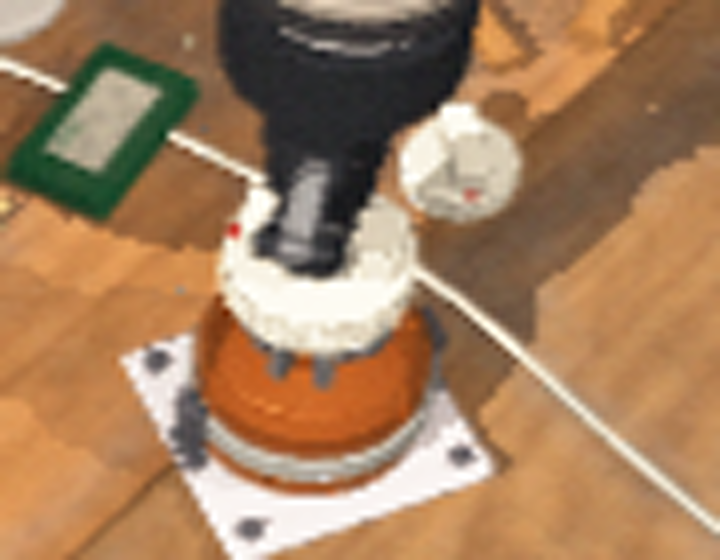

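```bash
python3 -m crank '[[1,[0,0,-0.01],0],[1,[0,0,-0.015],0],[1,[0,0,-0.015],0],[1,[0,0,-0.005],0],[1,[0,0,0],0]]'; python3 -m crank '[[1,[0.005,-0.02,0],0],[1,[0.006,-0.03,0],0],[1,[0.008,-0.03,0],0],[1,[0.012,-0.03,0],0],[1,[0.016,-0.03,0],0]]';  python3 -c "
from h import *
go(.558,-.096,.19,27)"
```

```text
time: 7.85
tcp_pos: [0.5635, -0.333, 0.1991]
ee_rot: [-180.0, -0.5, 27.1]
ft_force: [-0.4, 1.1, -1.2]
gripper_width: 0.0181
time: 8.48
tcp_pos: [0.5371, -0.179, 0.1967]
ee_rot: [-179.7, -0.3, 27.0]
ft_force: [0.0, -0.6, -1.1]
gripper_width: 0.0183
t 8.475 tcp [ 0.5371 -0.179   0.1967] rot [-179.72   -0.26   26.97] F [ 0.  -0.6 -1.1] wd 0.0183
tool shift 0.0563 -0.0645 0.0067 roll rad -0.001
```

```bash
python3 -m crank '[[1,[0.022,-0.025,0.01],0],[1,[0.02,-0.022,0.01],0],[1,[0.01,-0.012,0.01],0],[1,[0.002,-0.003,0.005],0],[1,[0,0,0],0]]';  python3 - <<'E'
from h import *
go(.558,-.096,.19,27)
s=env.grab_frame("side");t=env.grab_frame("top")
a=cv2.resize(s[200:330,220:360],None,fx=4,fy=4,interpolation=2);b=cv2.resize(t[130:262,190:330],None,fx=4,fy=4,interpolation=2)
cv2.imwrite("pics/s5.png",cv2.resize(np.hstack([a[:520],b[:520]]),(800,371))[:,:,::-1])
E
```

```text
time: 9.1
tcp_pos: [0.5533, -0.0893, 0.1598]
ee_rot: [-179.5, -0.1, 27.4]
ft_force: [0.3, -0.5, -1.0]
gripper_width: 0.0186
t 9.1 tcp [ 0.5533 -0.0893  0.1598] rot [-1.7952e+02 -1.0000e-01  2.7420e+01] F [ 0.3 -0.5 -1. ] wd 0.0186
tool shift 0.001 0.0081 -0.0302 roll rad 0.007
```

View pics/s5.png

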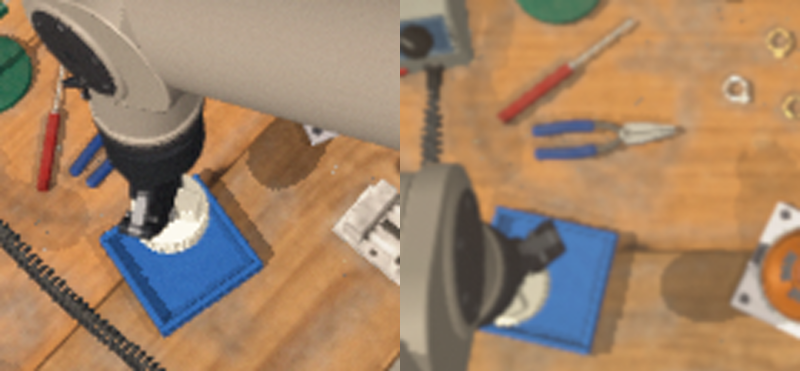

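The cap is held above the tray in both views, and the jar's mouth is open. I'll centre it and lower it.

```bash
python3 -m crank '[[1,[0.001,0.006,0.015],0],[1,[0,0.002,0.02],0],[1,[0,0,0.02],0],[1,[0,0,0.02],0],[1,[0,0,0.01],0]]'; python3 -c "
from h import *
go(.558,-.096,.046,27)"
```

```text
time: 9.82
tcp_pos: [0.5594, -0.1034, 0.0713]
ee_rot: [-179.8, -0.2, 26.9]
ft_force: [0.1, 0.4, -0.6]
gripper_width: 0.0184
t 9.825 tcp [ 0.5594 -0.1034  0.0713] rot [-179.78   -0.21   26.86] F [ 0.1  0.4 -0.6] wd 0.0184
tool shift 0.0021 -0.0072 0.0253 roll rad -0.002
```

```bash
python3 -m crank '[[1,[0.002,-0.007,0.01],0],[1,[0,0,0.008],0],[1,[0,0,0.004],0],[1,[0,0,0],0]]'; python3 -c "
from h import *
go(.558,-.096,.0385,27)"
```

```text
time: 10.32
tcp_pos: [0.5583, -0.0964, 0.0478]
ee_rot: [-179.8, -0.2, 26.8]
ft_force: [0.1, -0.4, -0.9]
gripper_width: 0.0181
t 10.325 tcp [ 0.5583 -0.0964  0.0478] rot [-179.8    -0.22   26.81] F [ 0.1 -0.4 -0.9] wd 0.0181
tool shift -0.0001 -0.0005 0.0093 roll rad -0.003
```

```bash
python3 -m crank '[[1,[0,0,0.004],0],[1,[0,0,0.002],0],[1,[0,0,0],0]]';python3 -m crank '[[1,[0,0,0.002],0],[1,[0,0,0],0]]'; python3 -m crank '[[1,[0,0,0.0015],0],[1,[0,0,0],0]]'
```

```text
time: 10.7
tcp_pos: [0.5591, -0.0965, 0.0422]
ee_rot: [-179.9, -0.3, 26.8]
ft_force: [-0.5, 0.7, -1.2]
gripper_width: 0.0184
time: 10.95
tcp_pos: [0.5592, -0.0966, 0.0403]
ee_rot: [-179.9, -0.3, 26.8]
ft_force: [-0.3, 0.6, -1.1]
gripper_width: 0.018
time: 11.2
tcp_pos: [0.5594, -0.0966, 0.0388]
ee_rot: [-179.9, -0.3, 26.8]
ft_force: [0.1, -0.0, -1.0]
gripper_width: 0.0181
```

```bash
python3 -m crank '[[1,[0,0,0.0015],0],[1,[0,0,0],0]]';python3 -m crank '[[1,[0,0,0.0012],0],[1,[0,0,0],0]]'
```

```text
time: 11.45
tcp_pos: [0.5596, -0.0966, 0.0387]
ee_rot: [-179.9, -0.3, 26.8]
ft_force: [-0.5, -1.0, 0.3]
gripper_width: 0.0185
time: 11.7
tcp_pos: [0.5598, -0.0965, 0.0386]
ee_rot: [-179.9, -0.3, 26.8]
ft_force: [-1.7, -0.0, 1.5]
gripper_width: 0.0182
```

It touched down at z = 0.0386, as predicted. I'll release and retreat.

```bash
python3 -m crank '[[0.4,[0,0,0],0],[0.2,[0,0,0],0],[-0.2,[0,0,0],0],[-0.6,[0,0,0],0],[-1,[0,0,0],0]]';python3 -m crank '[[-1,[0,0,0],0],[-1,[0,0,-0.01],0],[-1,[0,0,-0.03],0],[-1,[0,0,-0.04],0],[-1,[0,0,-0.04],0]]'; python3 -m crank '[[-1,[0.02,0.04,-0.02],0],[-1,[0,0.05,0],0],[-1,[0,0.05,0],0],[-1,[0,0.05,0],0],[-1,[0,0,0],0]]'
python3 - <<'E'
from h import *
go(.558,-.096,.19,27)
s=env.grab_frame("side");t=env.grab_frame("top")
cv2.imwrite("pics/s6f.png",s[:,:,::-1]);cv2.imwrite("pics/t6f.png",t[:,:,::-1])
a=cv2.resize(s[240:330,240:330],(400,400),interpolation=2);b=cv2.resize(t[185:275,195:285],(400,400),interpolation=2)
cv2.imwrite("pics/s6.png",np.hstack([a,b])[:,:,::-1])
E
```

```text
time: 12.32
tcp_pos: [0.5601, -0.0965, 0.0381]
ee_rot: [-179.9, -0.4, 26.8]
ft_force: [-0.2, -0.1, 1.1]
gripper_width: 0.0836
time: 12.95
tcp_pos: [0.5574, -0.0967, 0.1601]
ee_rot: [-179.7, -0.1, 26.8]
ft_force: [0.6, 0.8, -0.6]
gripper_width: 0.0855
time: 13.58
tcp_pos: [0.6667, -0.2611, 0.1899]
ee_rot: [179.9, -0.6, 27.0]
ft_force: [-0.5, 0.2, -0.4]
gripper_width: 0.0854
t 13.575 tcp [ 0.6667 -0.2611  0.1899] rot [179.85  -0.62  27.01] F [-0.5  0.2 -0.4] wd 0.0854
tool shift -0.0219 -0.1965 -0.0001 roll rad 0.0
```

View pics/s6.png

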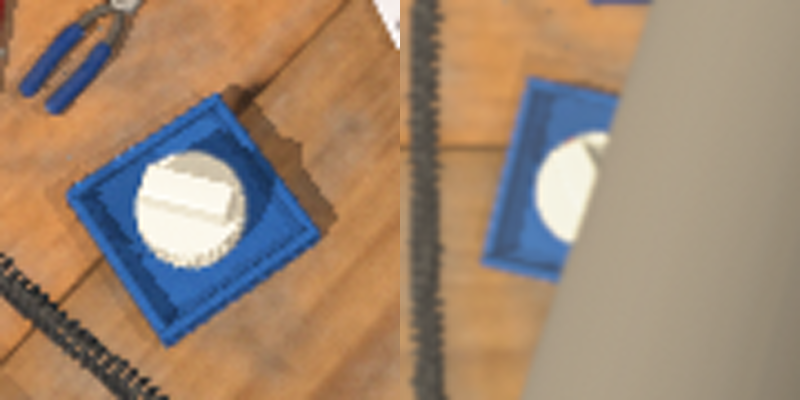

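The cap stands upright inside the tray, let go, and the robot is clear. I'll do one numeric check and then hand in.

Run:
```python
from h import *
im=cv2.imread("pics/s6f.png");h=cv2.cvtColor(im,cv2.COLOR_BGR2HSV)
def big(m):
    m[:240]=0;m[330:]=0;m[:,:240]=0;m[:,330:]=0
    return max(cv2.findContours(m,0,2)[0],key=cv2.contourArea)
c=big(cv2.inRange(h,(0,0,130),(40,70,255)));(u,v),r=cv2.minEnclosingCircle(c)
b=cv2.convexHull(big(cv2.inRange(h,(100,130,60),(125,255,255))));q=cv2.boxPoints(cv2.minAreaRect(b))
ap=cv2.approxPolyDP(b,5,True)[:,0];W=np.array([onz("side",*p,.018) for p in ap])
p=onz("side",u,v,.033);print(u,v,r,p,W.round(3).tolist(),W.mean(0),p-W.mean(0))
env.sign_off()
```

```text
282.36328125 286.7109375 12.815979957580566 [ 0.55467203 -0.09289159  0.033     ] [[0.598, -0.16, 0.018], [0.49, -0.133, 0.018], [0.516, -0.03, 0.018], [0.622, -0.055, 0.018]] [ 0.55624331 -0.09459178  0.018     ] [-0.00157128  0.00170019  0.015     ]
the job is handed in; nothing more can be done
```

I opened the jar, set the cap down in the blue tray, let go of it and handed the job in after about 14 s. I don't have the verdict.

- **Opening:** I gripped the bar of the larger cap and pressed it down about 8 mm (16 N). I turned it counter-clockwise while pressed, then eased off and felt forward in steps of about 3°. The spring lifted it at about 52°. During the first lift the upward pull briefly reached 8 N, then dropped back to the cap's own weight, about 1 N.
- **Placing:** The cap touched the tray floor at the height I had predicted, so it was set down rather than dropped.
- **Last checks:** The side picture shows the cap upright inside the tray and about 2 mm from its centre; the tray had not moved. The arm is clear of everything. In the last top view the arm hid part of the tray, so the centring check comes from the side camera alone.

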